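# Shut the sticking lid of the onion bin and lock it

## Robot

A 6-joint arm with a two-finger parallel gripper is mounted at the origin on the work surface. World frame = base frame: x ahead of the robot, y to its left, z up, the work surface at z = 0. Lengths are in m, angles in degrees, forces in N, time in s.
With the tool pointing down it reaches from about 0.35 to 0.875 m from the base axis. Payload 4.2 kg.
Tool frame: the origin (TCP) lies midway between the tips of the shut fingers; the grasp point (between the pads) lies 19 mm behind it; z points along the fingers, y is the line along which they close (so a half turn about z gives the same grasp; the last joint's range is limited). The gripper opens to 87 mm and grips with 3 to 60 N. Pads are 19 mm wide; open, the fingers measure 117 mm over their backs; the gripper's body (75 mm by 190 mm) begins 51 mm behind the grasp point.
Start: joints at [-62.074, 22.042, 0.453, 0, -68.411, -14.817], TCP at [0.142, -0.609, 0.223] pointing down, gripper open.
Joint ranges: [-179.83, 179.83], [-69.29, 118.12], [-61.27, 80.66], [-181.25, 117.63], [-171.15, -9.14], [-177.46, 177.46]. Speed limits (degrees/s): [159.86, 159.86, 180, 180, 180, 180].

## Interface

Orientations are given as a 3x3 rotation matrix whose columns are the frame's x, y, z axes.
In Python, from station import r, cams gives the robot as it stands.
- The arm moves only by the tool play_rows, never from a script. Its argument "commands" is text: rows parted by semicolons, each of 6 numbers parted by spaces: the shift along the world's x, y, z normalised to -1 to 1, where 1 is 30 mm, then the turn, a rotation vector about the world's x, y, z normalised to -1 to 1, where 1 is 0.15 rad. A call has 1 to 20 rows; each row shifts and turns the commanded pose from where the row before left it; what a row does not reach is not made up. A row lasts 1/10 s, in which the tool goes at most 50 mm and 8.59 degrees, less where a joint would pass 70% of its speed; a pose out of reach is approached as far as the arm can. A call with a number of a shift or a turn outside -1 to 1 is refused whole. A call with a gripper value outside its range is refused whole. "grip" is the finger opening in mm, from 0 to 87, set as the call begins (left out, the last holds). The fingers move at their own pace and stop on an object; the grip force is fixed at half the most. Time passes only in rows, so rows that do not move let the fingers close. It gives the time, the measured TCP pose, the force, the opening and the grip force at its end, in the units of the state.
- r.sense(): the state, without advancing time (a new reading comes with each control period).
- cams.capture(name): name is "side" or "top" or "wrist"; returns (picture, depth): 420x560x3 uint8, blue, green, red; 420x560 float32, m along the optical axis (not along the pixel's ray), 0 where there is no reading.
- cams.camera_info(name): a dict with "mtx" (3x3 intrinsics, pixels), "k1" (the pictures are not rectified: a ray, as slopes to the right and down, at radius r is drawn at 1 + k1 r^2 times it, then the intrinsics apply), "R" (3x3) and "t" (3): a world point X has camera coordinates R X + t. Camera axes: x right, y down, z forward; pixel columns grow to the right and rows downward; lengths in m; the calibration is good to about 2 mm. A picture is of the moment at which its call begins: read the wrist's pose just before it. camera_info takes no time and is no camera call; for the wrist camera it gives the pose at the moment of the call.
- r.finish_job(): hands the job in; it is judged then, once.
The state is a dict: "time_s": time; "joints": joint angles; "joint_velocities": joint speeds; "effort": joint torques, N m; "tcp_pos": TCP position; "ee_rot": TCP orientation; "wrist_force": force on the tool from outside, world axes, zero at the start; "moment": the same for the moment, N m; "gripper_width": opening from 0.0 (shut) to 1.0 (fully open); "gripper_force": force on a finger pad.
Only numpy, scipy, OpenCV 4.12 (cv2) and the standard library are available. Lean on these libraries where they do the work, as an engineer would, in place of code of your own. Each camera call takes 0.05 s, during which the arm holds its last target. There are 200 camera calls.

## Task

Slide the white lid of the onion bin shut, away from you, until both its ends are fully home against the far wall; it sticks and wedges if one end gets ahead, so ease it along by its two knobs a little at a time and never force it or lean hard on anything. Once it is fully home, turn the small steel keeper bar on the left rail all the way across behind the left knob, let go, and leave the tape roll, the onions and the bowl where they are.

Things in the scene. Friction and masses are not known exactly. Their poses are not given: they have to be found in the camera images.
- bin: open metal onion bin fixed to the table, 320 mm (x) by 444 mm (y). Origin at table height; outside from x = -170 to +150, y = -222 to +222 mm. x points away from the robot along the tracks, the way the lid closes; y to its left; z up. The side rails are 104 mm high; the lid's ends run in grooves in them under a lip and cannot lift out; black pad housings on the rails' far part reach 122 mm
- lid: white plastic panel 150 (x) by 390 (y) by 8 mm, about 0.9 kg; origin at the centre of its underside. Sliding takes 3 to 10 N. Pushing one knob swings that end ahead, the other stays; 15 to 25 mm ahead it wedges and force climbs; pushing the lagging knob frees it. Over the last 14 mm a sprung pad pinches each end: 8 to 17 N to go on, until the stop is felt. Stay under 25 N
- knob_left (a point): foot of the lid's left knob, on its axis, at the lid's top face (98 mm over the table). Knobs are upright grey round posts, 24 mm diameter, 32 mm tall (top at 130 mm), 155 mm either side of the lid's middle, 20 mm inside its near edge. Starts 55 to 80 mm short of home, give or take 3. Axes as the lid's
- knob_right (a point): foot of the lid's right knob, the same as the left, 310 mm from it
- home_left (a point): fixed point of the bin: where knob_left lies when the lid's left end is fully home against the far wall, which is the stop (bin frame x = 10, y = 155, z = 98 mm). Axes as the bin's
- home_right (a point): the same for knob_right (bin frame x = 10, y = -155, z = 98 mm)
- cover (a point): middle of the top of the bin's fixed cover plate, 105 mm over the table; it covers x = -170 to -5 and y = -110 to +110 mm of the bin, over the lid's near part, so that the lid can be pushed only at the knobs on either side of it
- keeper (a joint): angle (rad) of a steel bar 82 x 14 x 8 mm pivoted on the left rail (its top 113 mm over the table). 0: points to the robot along the rail (open; starts at 0 to 0.25); 1.571, its stop: points right across the bin, 2 mm behind the left knob, free to get there only when the lid is home. Grows anticlockwise seen from above; stays where left; 1 N at its post moves it
- keeper_post (a point): middle of the upright steel post near the keeper bar's free end, by which it is pushed: 10 mm diameter, 65 mm from the pivot, top 145 mm over the table; this point is at z = 129 mm
- keeper_pivot (a point): fixed point of the bin on the keeper's pivot axis, as high as keeper_post (bin frame x = -11, y = 209.5 mm). Axes as the bin's
- tape: bystander: roll of brown tape, ring 72 mm across and 18 mm high, lying on the bin's cover plate between the knobs; origin at the centre of its underside
- onion1: bystander: loose onion, 68 mm across, 70 mm tall, on the table to the left; origin at its foot
- onion2: bystander: loose onion, 68 mm across, 70 mm tall, on the table on the right; origin at its foot
- tub: bystander: white plastic bowl, 110 mm across, 60 mm high, near right; origin at its foot

How it is judged:
By the outcome, as a careful person would: the job done as asked, in the order asked, and still so for the second after the job is handed in, with the robot touching nothing.
It also fails if it takes over 67 s, if anything falls off the work surface, if the arm or the gripper's body presses on something with over 40 N, if the wrist force passes 120 N, or if a joint passes its speed limit or range.

## Working session

There is one attempt and no reset: what is moved stays moved. The work goes in short steps, Python scripts to look and compute and a tool call to move; the robot and the scene stay as the last step left them, time stands still between calls to the robot, and variables do not carry over. Pictures are saved under pics/ and viewed, at most 10 in all, crops included, and the job is handed in when it is done.

Besides the shell and the picture viewer there is one more tool, called in YAML: its name, and indented under it one key for each argument. play_rows: Moves the arm, as the interface text tells. Scaled input: -1 to 1 covers 30 mm each way for a shift and 0.15 rad each way for a turn. Its arguments: {"type":"object","properties":{"commands":{"type":"string"},"grip":{"type":"number"}},"required":["commands"]}

```bash
mkdir -p pics
cat > h.py <<'E'
import numpy as np, cv2
from station import r, cams
def snap(n,f):
    i=cams.camera_info(n); p,d=cams.capture(n); cv2.imwrite(f'pics/{f}.png',p); np.savez(f'{f}.npz',p=p,d=d,mtx=i['mtx'],k1=i['k1'],R=i['R'],t=i['t'])
def ray(f,u,v):
    z=np.load(f+'.npz'); M=z['mtx']; a=cv2.undistortPoints(np.array([[[u,v]]],float),M,np.array([float(z['k1']),0,0,0]))[0,0]
    R=z['R']; return -R.T@z['t'], R.T@np.array([a[0],a[1],1.0]), z['d']
def atz(f,u,v,h):
    o,w,_=ray(f,u,v); return o+w*(h-o[2])/w[2]
def atd(f,u,v):
    o,w,d=ray(f,u,v); return o+w*d[int(round(v)),int(round(u))]
E
python3 - <<'E'
from h import *
snap('top','top0'); snap('side','side0')
s=r.sense(); print(s['time_s'],s['tcp_pos'],s['ee_rot'])
E
```

```text
0.1 [ 0.14163645 -0.6081789   0.22153698] [[-9.73977521e-01 -2.26643946e-01 -5.57061386e-04]
 [-2.26644607e-01  9.73975582e-01  1.94637038e-03]
 [ 1.01431125e-04  2.02197596e-03 -9.99997951e-01]]
```

View pics/top0.png

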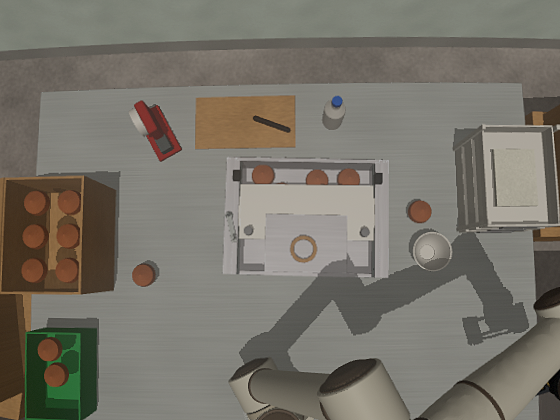

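View pics/side0.png

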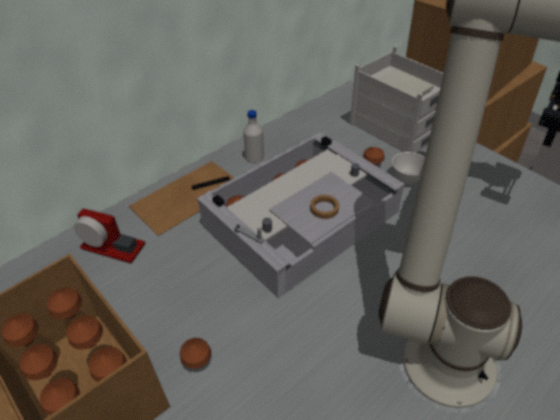

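The top view shows the bin at about (225–388, 157–277). The knobs are near (242,228) and (364,231), the keeper is near (231,226), and the tape is at (303,248). I'll enlarge it to read these more closely.

Run:
```python
from h import *
p=cv2.imread('pics/top0.png')[150:285,215:395]
cv2.imwrite('pics/c0.png',cv2.resize(p,None,fx=4.4,fy=4.4,interpolation=cv2.INTER_CUBIC))
```

```text
(no output)
```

View pics/c0.png

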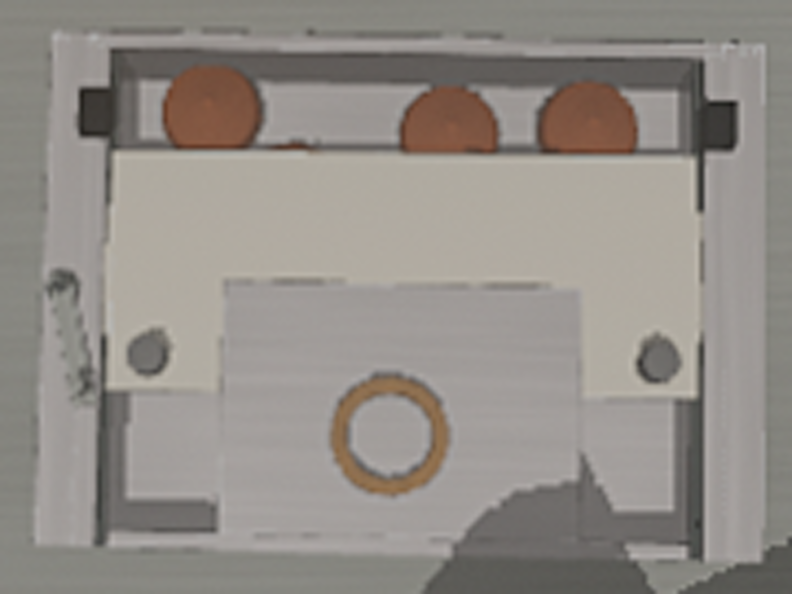

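The crop shows the bin corners at (53,33), (765,45), (37,545) and (762,560), and the cover corners at (223,280) and (580,290). The knob tops are at about (150,352) and (660,357). The keeper pivot is near (62,282) and its post near (84,380). The post top leans outward from the camera.

```bash
cat >> h.py <<'E'
def fit(src,dst):
    src,dst=np.array(src,float),np.array(dst,float); a,b=src.mean(0),dst.mean(0); S,D=src-a,dst-b
    th=np.arctan2((S[:,0]*D[:,1]-S[:,1]*D[:,0]).sum(),(S*D).sum()); c,s=np.cos(th),np.sin(th); R=np.array([[c,-s],[s,c]])
    return th,R,b-R@a,(S@R.T-D)
E
python3 - <<'E'
from h import *
np.set_printoptions(precision=4,suppress=True)
f='top0'
q=lambda x,y,h: atz(f,x/4.4+215-.4,y/4.4+150-.4,h)[:2]
i=cams.camera_info('top'); print('cam',-i['R'].T@i['t'])
src=[(150,222),(150,-222),(-170,222),(-170,-222),(-5,110),(-5,-110)]
dst=[q(53,33,.104),q(765,45,.104),q(37,545,.104),q(762,560,.104),q(223,280,.105),q(580,290,.105)]
th,R,t,res=fit(np.array(src)/1e3,dst); print(th,np.degrees(th),t,res*1e3)
B=lambda p:R.T@(p-t)*1e3
for n,x,y,h in [('kl',150,352,.130),('kr',660,357,.130),('lidL',107,388,.098),('lidR',700,398,.098),('lidFL',108,150,.098),('lidFR',697,155,.098),('piv',62,282,.113),('post',80,380,.145),('padL',94,112,.122),('padR',720,125,.122),('tape',390,434,.123)]:
    w=q(x,y,h); print(n,w,B(w))
for p in [(10,155),(10,-155),(-11,209.5)]: print(R@np.array(p)/1e3+t)
# depth points
z=np.load('top0.npz')
d=z['d']; P=[]
M=z['mtx']
v,u=np.mgrid[150:285,215:395]
a=cv2.undistortPoints(np.stack([u.ravel(),v.ravel()],1)[:,None].astype(float),M,np.array([float(z['k1']),0,0,0]))[:,0]
dd=d[150:285,215:395].ravel(); X=(np.c_[a,np.ones(len(a))]*dd[:,None]-z['t'])@z['R']
X=X[dd>0]; b=(X[:,:2]-t)@R*1e3; h=X[:,2]*1e3
for n,m in [('kl',(h>120)&(h<140)&(abs(b[:,1]-155)<25)&(b[:,0]<30)),('kr',(h>120)&(h<140)&(abs(b[:,1]+155)<25)&(b[:,0]<30)),('post',(h>135)&(h<160)&(b[:,1]>175)&(b[:,1]<222)),('bar',(h>108)&(h<120)&(b[:,1]>175)&(b[:,0]<20)),('rail',(h>99)&(h<107)&(abs(b[:,1])>198))]:
    print(n,m.sum(),np.c_[b,h][m].mean(0) if m.sum() else '', b[m].min(0) if m.sum() else '',b[m].max(0) if m.sum() else '')
E
```

```text
cam [ 0.3902 -0.0371  1.3554]
-0.033191716366836654 -1.9017452626150388 [ 0.5406 -0.0773] [[ 1.1053  1.0164]
 [ 0.6386  0.2661]
 [-0.737   2.1956]
 [-1.6628 -1.3718]
 [-0.524  -0.38  ]
 [ 1.1799 -1.7264]]
kl [0.4939 0.0759] [-51.8025 151.6412]
kr [ 0.4871 -0.2293] [ -48.4577 -153.6672]
lidL [0.4746 0.1055] [-71.9831 180.5784]
lidR [ 0.4641 -0.2582] [ -70.449  -183.2984]
lidFL [0.6231 0.1047] [ 76.4329 184.6863]
lidFR [ 0.6148 -0.2609] [  80.2693 -180.9835]
piv [0.5389 0.1314] [ -8.6001 208.5268]
post [0.4764 0.1163] [-70.5612 191.37  ]
padL [0.6424 0.1106] [ 95.5346 191.2185]
padR [ 0.6289 -0.2712] [  94.6719 -190.8808]
tape [ 0.4433 -0.0674] [-97.5335   6.6743]
[0.5557 0.0773]
[ 0.5454 -0.2326]
[0.5366 0.1324]
kl 64 [-52.2338 153.3853 129.4692] [-63.4992 142.4862] [-41.7143 164.4828]
kr 67 [ -50.4577 -153.205   129.4526] [ -62.0655 -165.7834] [ -38.2642 -142.122 ]
post 13 [-72.4678 193.6546 144.28  ] [-75.9211 188.9147] [-67.927  199.1413]
bar 194 [-52.0583 201.0244 112.5225] [-167.3996  183.9659] [ 18.6144 219.9607]
rail 1621 [-11.8971 -19.1739 103.6198] [-169.1416 -221.7949] [150.1892 221.7888]
```

play_rows:
  commands: "0.62 0.79 0 0 0 -0.11;0.62 0.79 0 0 0 -0.11;0.62 0.79 0 0 0 -0.11;0.62 0.79 0 0 0 -0.11;0.62 0.79 0 0 0 -0.11;0.62 0.79 0 0 0 -0.11;0.62 0.79 0 0 0 -0.11;0.62 0.79 0 0 0 -0.11;0.62 0.79 0 0 0 -0.11;0.62 0.79 0 0 0 -0.11;0.62 0.79 0 0 0 -0.11;0.62 0.79 0 0 0 -0.11;0.62 0.79 0 0 0 -0.11;0.62 0.79 0 0 0 -0.11;0.62 0.79 0 0 0 -0.11;0.62 0.79 0 0 0 -0.11;0 0 -0.8 0 0 0;0 0 -0.8 0 0 0;0 0 -0.8 0 0 0;0 0 0 0 0 0"
  grip: 0

```text
time_s: 2.1
tcp_pos: [0.4367, -0.2286, 0.1473]
ee_rot: [[-0.999, 0.036, -0.008], [0.036, 0.999, 0.002], [0.008, 0.002, -1.0]]
wrist_force: [-0.7, -0.2, -0.3]
gripper_width: 0.002
gripper_force: 0.0
```

play_rows:
  commands: "0 0 -0.62 0 0 0;0 0 -0.62 0 0 0;0 0 0 0 0 0;0.18 -0.006 0 0 0 0;0.18 -0.006 0 0 0 0;0.18 -0.006 0 0 0 0;0.18 -0.006 0 0 0 0;0.067 -0.002 0 0 0 0;0.067 -0.002 0 0 0 0;0.067 -0.002 0 0 0 0;0.067 -0.002 0 0 0 0;0.067 -0.002 0 0 0 0;0.067 -0.002 0 0 0 0"

```text
time_s: 3.4
tcp_pos: [0.4729, -0.2306, 0.1132]
ee_rot: [[-0.999, 0.035, -0.001], [0.035, 0.999, 0.0], [0.001, 0.0, -1.0]]
wrist_force: [-1.5, 0.3, 0.2]
gripper_width: 0.002
gripper_force: 1.0
```

```bash
cat >> h.py <<'E'
th=-0.0332; c,s=np.cos(th),np.sin(th); RB=np.array([[c,-s],[s,c]]); tB=np.array([.5406,-.0773])
def see(f,cap=True):
    if cap: snap('top',f)
    z=np.load(f+'.npz'); d=z['d']; v,u=np.mgrid[150:285,215:395]
    a=cv2.undistortPoints(np.stack([u.ravel(),v.ravel()],1)[:,None].astype(float),z['mtx'],np.array([float(z['k1']),0,0,0]))[:,0]
    dd=d[150:285,215:395].ravel(); X=(np.c_[a,np.ones(len(a))]*dd[:,None]-z['t'])@z['R']
    return (X[:,:2]-tB)@RB*1e3, X[:,2]*1e3, z['p'][150:285,215:395].reshape(-1,3)
def bin_(): 
    s_=r.sense(); return RB.T@(s_['tcp_pos'][:2]-tB)*1e3, s_['tcp_pos'][2], s_['wrist_force'], s_['time_s']
def knobs(f):
    b,h,p=see(f)
    # far edge of lid: lid-top height points, per end
    for n,y0 in (('L',155),('R',-155)):
        m=(h>92)&(h<102)&(abs(b[:,1]-y0)<20)&(b[:,0]>-20)&(b[:,0]<140)
        k=(h>126)&(h<134)&(abs(b[:,1]-y0)<20)&(b[:,0]<40)&(b[:,0]>-70)
        print(n,'faredge',np.sort(b[m,0])[-12:].mean() if m.sum()>12 else None,'knob',b[k].mean(0) if k.sum() else None,k.sum())
    print(*bin_())
E
python3 - <<'E'
from h import *
knobs('t1')
b,h,p=see('top0',False)
for y0 in (155,-155):
    m=(h>92)&(h<102)&(abs(b[:,1]-y0)<20)&(b[:,0]>-20)&(b[:,0]<140); print(np.sort(b[m,0])[-12:].mean())
E
```

```text
L faredge 109.36386215559658 knob [-50.11043943 152.30780151] 55
R faredge 103.70590395692504 knob None 0
[ -62.03455857 -155.47785358] 0.1132083516560997 [-1.27000005  0.01345922 -0.56792661] 3.45
102.50896075824967
113.3666054031221
```

play_rows:
  commands: "0.067 -0.002 0 0 0 0;0.067 -0.002 0 0 0 0;0.067 -0.002 0 0 0 0"

```text
time_s: 3.75
tcp_pos: [0.479, -0.2311, 0.1134]
ee_rot: [[-0.999, 0.035, -0.0], [0.035, 0.999, -0.001], [0.0, -0.001, -1.0]]
wrist_force: [-3.0, -2.3, 0.3]
gripper_width: 0.007
gripper_force: 1.9
```

Run:
```python
from h import *
print(*bin_()); snap('top','t2')
p=cv2.imread('pics/t2.png')[150:285,215:395]
cv2.imwrite('pics/c2.png',cv2.resize(p,None,fx=4.4,fy=4.4,interpolation=cv2.INTER_CUBIC))
```

```text
[ -56.42903675 -155.77175602] 0.11336599200404339 [-3.02131537 -2.29017673  0.34443567] 3.75
```

View pics/c2.png

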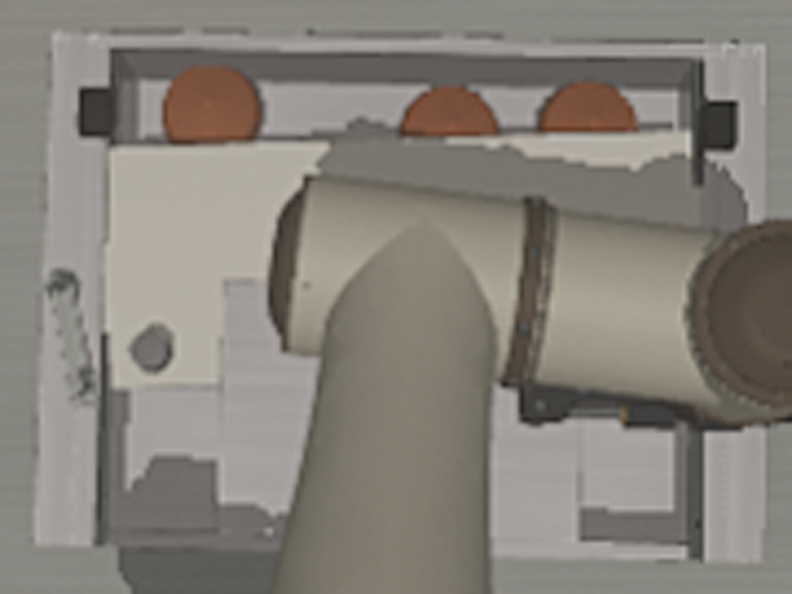

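The right end has moved about 14 mm (far edge from row 155 to 131) and the left about 3 mm (150 to 146). I'll switch to the left knob.

play_rows:
  commands: "-0.5 0.016 0 0 0 0;-0.5 0.016 0 0 0 0;0 0 0.62 0 0 0;0 0 0.62 0 0 0;0.028 0.861 0 0 0 0;0.028 0.861 0 0 0 0;0.028 0.861 0 0 0 0;0.028 0.861 0 0 0 0;0.028 0.861 0 0 0 0;0.028 0.861 0 0 0 0;0.028 0.861 0 0 0 0;0.028 0.861 0 0 0 0;0.028 0.861 0 0 0 0;0.028 0.861 0 0 0 0;0.028 0.861 0 0 0 0;0.028 0.861 0 0 0 0;0 0 0 0 0 0"

```text
time_s: 5.5
tcp_pos: [0.4609, 0.0834, 0.1514]
ee_rot: [[-0.999, 0.031, 0.004], [0.031, 1.0, 0.003], [-0.004, 0.003, -1.0]]
wrist_force: [-0.8, -0.2, 0.4]
gripper_width: -0.0
gripper_force: 0.0
```

Run:
```python
from h import *
knobs('t3')
```

```text
L faredge 124.55935538792376 knob None 0
R faredge 120.24699090342614 knob [ -33.88845501 -155.74941829] 56
[-85.62158692 156.64966684] 0.15110331835429552 [-0.12287554 -0.45193442 -0.17515612] 5.55
```

play_rows:
  commands: "0 -0.07 -0.63 0 0 0;0 0 -0.63 0 0 0;0.2 -0.007 0 0 0 0;0.2 -0.007 0 0 0 0;0.067 -0.002 0 0 0 0;0.067 -0.002 0 0 0 0;0.067 -0.002 0 0 0 0;0.067 -0.002 0 0 0 0;0.067 -0.002 0 0 0 0;0.067 -0.002 0 0 0 0;0.067 -0.002 0 0 0 0;0.067 -0.002 0 0 0 0"

```text
time_s: 6.75
tcp_pos: [0.4876, 0.0776, 0.1128]
ee_rot: [[-0.999, 0.035, 0.001], [0.035, 0.999, 0.001], [-0.001, 0.001, -1.0]]
wrist_force: [-3.0, 2.8, 0.9]
gripper_width: 0.005
gripper_force: 1.9
```

play_rows:
  commands: "0.067 -0.002 0 0 0 0;0.067 -0.002 0 0 0 0;0.067 -0.002 0 0 0 0;0.067 -0.002 0 0 0 0;0.067 -0.002 0 0 0 0"

```text
time_s: 7.25
tcp_pos: [0.4968, 0.0769, 0.1123]
ee_rot: [[-0.999, 0.035, -0.001], [0.035, 0.999, -0.0], [0.001, -0.0, -1.0]]
wrist_force: [-3.0, 2.2, -0.5]
gripper_width: 0.007
gripper_force: 1.7
```

Run:
```python
from h import *
knobs('t4')
```

```text
L faredge 130.05167898531678 knob None 0
R faredge 110.51273390141495 knob [ -30.79740344 -152.54325116] 61
[-48.43267394 152.56722311] 0.11236458896999338 [-1.53877725  1.90928463 -0.38858229] 7.3
```

play_rows:
  commands: "0.067 -0.002 0 0 0 0;0.067 -0.002 0 0 0 0;0.067 -0.002 0 0 0 0;-0.4 0.012 0 0 0 0;-0.4 0.012 0 0 0 0;0 0 0.62 0 0 0;0 0 0.62 0 0 0;-0.028 -0.855 0 0 0 0;-0.028 -0.855 0 0 0 0;-0.028 -0.855 0 0 0 0;-0.028 -0.855 0 0 0 0;-0.028 -0.855 0 0 0 0;-0.028 -0.855 0 0 0 0;-0.028 -0.855 0 0 0 0;-0.028 -0.855 0 0 0 0;-0.028 -0.855 0 0 0 0;-0.028 -0.855 0 0 0 0;-0.028 -0.855 0 0 0 0;-0.028 -0.855 0 0 0 0;0 0 0 0 0 0"

```text
time_s: 9.3
tcp_pos: [0.4686, -0.2323, 0.1502]
ee_rot: [[-0.999, 0.038, 0.001], [0.038, 0.999, -0.001], [-0.001, -0.001, -1.0]]
wrist_force: [0.3, 0.5, -0.5]
gripper_width: 0.003
gripper_force: 0.0
```

Run:
```python
from h import *
knobs('t5')
```

```text
L faredge 134.39630230051898 knob [-18.56755342 156.68966544] 57
R faredge 125.90211933248735 knob None 0
[ -66.90481539 -156.16495965] 0.15011506126802726 [-0.18355034  0.49809017  0.42782622] 9.35
```

play_rows:
  commands: "0 0 -0.62 0 0 0;0 0 -0.62 0 0 0;0.2 -0.007 0 0 0 0;0.2 -0.007 0 0 0 0;0.067 -0.002 0 0 0 0;0.067 -0.002 0 0 0 0;0.067 -0.002 0 0 0 0;0.067 -0.002 0 0 0 0;0.067 -0.002 0 0 0 0;0.067 -0.002 0 0 0 0;0.067 -0.002 0 0 0 0;0.067 -0.002 0 0 0 0"

```text
time_s: 10.55
tcp_pos: [0.4973, -0.2313, 0.1125]
ee_rot: [[-0.999, 0.035, -0.0], [0.035, 0.999, 0.0], [0.0, 0.0, -1.0]]
wrist_force: [-2.0, -0.4, -0.1]
gripper_width: 0.002
gripper_force: 1.1
```

play_rows:
  commands: "0.067 -0.002 0 0 0 0;0.067 -0.002 0 0 0 0;0.067 -0.002 0 0 0 0;0.067 -0.002 0 0 0 0"

```text
time_s: 10.95
tcp_pos: [0.5052, -0.2318, 0.1127]
ee_rot: [[-0.999, 0.035, -0.001], [0.035, 0.999, -0.0], [0.001, -0.0, -1.0]]
wrist_force: [-3.4, -3.8, -0.8]
gripper_width: 0.004
gripper_force: 2.0
```

Run:
```python
from h import *
knobs('t6')
```

```text
L faredge 129.70446113428844 knob [-15.95890896 151.70817924] 59
R faredge 134.16140672948345 knob None 0
[ -29.81372776 -155.71119969] 0.11272583872056254 [-2.32235227 -1.91305805 -1.3815806 ] 11.0
```

play_rows:
  commands: "-0.38 0.012 0 0 0 0;-0.38 0.012 0 0 0 0;0 0 0.62 0 0 0;0 0 0.62 0 0 0;0.028 0.858 0 0 0 0;0.028 0.858 0 0 0 0;0.028 0.858 0 0 0 0;0.028 0.858 0 0 0 0;0.028 0.858 0 0 0 0;0.028 0.858 0 0 0 0;0.028 0.858 0 0 0 0;0.028 0.858 0 0 0 0;0.028 0.858 0 0 0 0;0.028 0.858 0 0 0 0;0.028 0.858 0 0 0 0;0.028 0.858 0 0 0 0;0 0 0 0 0 0"

```text
time_s: 12.7
tcp_pos: [0.4928, 0.0804, 0.1505]
ee_rot: [[-0.999, 0.032, 0.003], [0.032, 0.999, 0.002], [-0.003, 0.002, -1.0]]
wrist_force: [-0.2, -0.6, 0.3]
gripper_width: 0.005
gripper_force: 0.0
```

Run:
```python
from h import *
knobs('t7')
```

```text
L faredge 134.32273349437688 knob None 0
R faredge 134.19356251001062 knob [  -8.03883394 -155.39058214] 57
[-53.37873473 154.76956352] 0.15035073892044407 [-0.50128774  0.22602104 -0.05274769] 12.75
```

play_rows:
  commands: "0 -0.03 -0.62 0 0 0;0 0 -0.62 0 0 0;0.2 -0.007 0 0 0 0;0.2 -0.007 0 0 0 0;0.067 -0.002 0 0 0 0;0.067 -0.002 0 0 0 0;0.067 -0.002 0 0 0 0;0.067 -0.002 0 0 0 0;0.067 -0.002 0 0 0 0;0.067 -0.002 0 0 0 0;0.067 -0.002 0 0 0 0"

```text
time_s: 13.85
tcp_pos: [0.5187, 0.0772, 0.1128]
ee_rot: [[-0.999, 0.035, 0.0], [0.035, 0.999, 0.001], [-0.0, 0.001, -1.0]]
wrist_force: [-3.5, 4.3, 1.1]
gripper_width: 0.005
gripper_force: 2.4
```

play_rows:
  commands: "0.05 -0.0015 0 0 0 0;0.05 -0.0015 0 0 0 0"

```text
time_s: 14.05
tcp_pos: [0.5204, 0.0773, 0.1126]
ee_rot: [[-0.999, 0.035, -0.003], [0.035, 0.999, 0.001], [0.003, 0.001, -1.0]]
wrist_force: [-9.9, 7.5, 5.8]
gripper_width: 0.006
gripper_force: 5.8
```

play_rows:
  commands: "0.05 -0.0015 0 0 0 0;0.05 -0.0015 0 0 0 0"

```text
time_s: 14.25
tcp_pos: [0.5218, 0.0775, 0.1126]
ee_rot: [[-0.999, 0.035, -0.006], [0.035, 0.999, 0.001], [0.006, 0.001, -1.0]]
wrist_force: [-12.6, 9.5, 8.3]
gripper_width: 0.007
gripper_force: 7.8
```

Run:
```python
from h import *
knobs('t8')
```

```text
L faredge 135.11697215117445 knob None 0
R faredge 128.9082400085128 knob [  -6.42056773 -154.00193665] 52
[-23.58034944 154.20521512] 0.11259412107968188 [-11.38872021   8.88046587   7.14946429] 14.3
```

play_rows:
  commands: "-0.3 0.01 0 0 0 0;0 -0.13 0 0 0 0;0 0 0 0 0 0;0.13 -0.004 0 0 0 0;0.067 -0.002 0 0 0 0;0.067 -0.002 0 0 0 0"

```text
time_s: 14.9
tcp_pos: [0.521, 0.0715, 0.1119]
ee_rot: [[-0.999, 0.036, -0.007], [0.036, 0.999, -0.002], [0.007, -0.002, -1.0]]
wrist_force: [-10.6, 2.3, 5.5]
gripper_width: 0.006
gripper_force: 4.9
```

play_rows:
  commands: "0.05 -0.0015 0 0 0 0;0.05 -0.0015 0 0 0 0"

```text
time_s: 15.1
tcp_pos: [0.5228, 0.0715, 0.1116]
ee_rot: [[-0.999, 0.036, -0.009], [0.036, 0.999, -0.002], [0.009, -0.002, -1.0]]
wrist_force: [-10.4, 3.5, 4.3]
gripper_width: 0.002
gripper_force: 5.2
```

play_rows:
  commands: "0.05 -0.0015 0 0 0 0;0.05 -0.0015 0 0 0 0"

```text
time_s: 15.3
tcp_pos: [0.5245, 0.0713, 0.1113]
ee_rot: [[-0.999, 0.037, -0.012], [0.037, 0.999, -0.002], [0.012, -0.003, -1.0]]
wrist_force: [-13.7, 3.2, 7.0]
gripper_width: 0.008
gripper_force: 7.3
```

Run:
```python
from h import *
knobs('t9')
```

```text
L faredge 135.46447647125856 knob None 0
R faredge 133.4631410330238 knob [  -5.8664927  -151.41643157] 59
[-20.209599   148.22744336] 0.11128851233966584 [-6.65517362  2.77353138  0.36456759] 15.35
```

play_rows:
  commands: "-0.38 0.012 0 0 0 0;-0.38 0.012 0 0 0 0;0 0 0.64 0 0 0;0 0 0.64 0 0 0;-0.028 -0.83 0 0 0 0;-0.028 -0.83 0 0 0 0;-0.028 -0.83 0 0 0 0;-0.028 -0.83 0 0 0 0;-0.028 -0.83 0 0 0 0;-0.028 -0.83 0 0 0 0;-0.028 -0.83 0 0 0 0;-0.028 -0.83 0 0 0 0;-0.028 -0.83 0 0 0 0;-0.028 -0.83 0 0 0 0;-0.028 -0.83 0 0 0 0;-0.028 -0.83 0 0 0 0;0 0 0 0 0 0;0 0 -0.62 0 0 0;0 0 -0.62 0 0 0;0 0 0 0 0 0"

```text
time_s: 17.35
tcp_pos: [0.4948, -0.225, 0.1118]
ee_rot: [[-0.999, 0.036, -0.005], [0.036, 0.999, 0.001], [0.005, 0.001, -1.0]]
wrist_force: [0.4, -0.3, 0.1]
gripper_width: 0.007
gripper_force: 0.0
```

Run:
```python
from h import *
knobs('t10')
```

```text
L faredge 135.00573304444757 knob [  3.24746116 156.02969869] 57
R faredge 134.91539291438417 knob None 0
[ -39.68173197 -149.4877463 ] 0.1133176340559757 [-0.27119574 -1.12665717  0.3736515 ] 17.4
```

play_rows:
  commands: "0 -0.08 0 0 0 0;0.17 -0.006 0 0 0 0;0.17 -0.006 0 0 0 0;0.067 -0.002 0 0 0 0;0.067 -0.002 0 0 0 0;0.067 -0.002 0 0 0 0;0.067 -0.002 0 0 0 0"

```text
time_s: 18.1
tcp_pos: [0.5117, -0.2292, 0.1136]
ee_rot: [[-0.999, 0.036, -0.008], [0.036, 0.999, 0.0], [0.008, 0.0, -1.0]]
wrist_force: [-10.7, -1.3, 5.4]
gripper_width: 0.007
gripper_force: 5.4
```

play_rows:
  commands: "0.05 -0.0015 0 0 0 0;0.05 -0.0015 0 0 0 0;0.05 -0.0015 0 0 0 0"

```text
time_s: 18.4
tcp_pos: [0.5145, -0.2296, 0.1135]
ee_rot: [[-0.999, 0.036, -0.011], [0.036, 0.999, 0.0], [0.011, 0.0, -1.0]]
wrist_force: [-11.6, -2.9, 5.9]
gripper_width: -0.0
gripper_force: 6.2
```

play_rows:
  commands: "0.05 -0.0015 0 0 0 0;0.05 -0.0015 0 0 0 0"

```text
time_s: 18.6
tcp_pos: [0.5165, -0.2298, 0.1134]
ee_rot: [[-0.999, 0.036, -0.014], [0.036, 0.999, 0.001], [0.014, 0.0, -1.0]]
wrist_force: [-14.2, -2.2, 8.0]
gripper_width: 0.007
gripper_force: 7.8
```

play_rows:
  commands: "0.05 -0.0015 0 0 0 0;0.05 -0.0015 0 0 0 0"

```text
time_s: 18.8
tcp_pos: [0.52, -0.23, 0.1132]
ee_rot: [[-0.999, 0.037, -0.012], [0.037, 0.999, 0.001], [0.012, 0.0, -1.0]]
wrist_force: [-9.0, -4.1, 2.0]
gripper_width: 0.007
gripper_force: 5.2
```

play_rows:
  commands: "0.05 -0.0015 0 0 0 0;0.05 -0.0015 0 0 0 0"

```text
time_s: 19.0
tcp_pos: [0.5238, -0.2302, 0.1131]
ee_rot: [[-0.999, 0.037, -0.01], [0.037, 0.999, 0.0], [0.01, -0.0, -1.0]]
wrist_force: [-10.0, -4.1, 5.5]
gripper_width: 0.003
gripper_force: 5.4
```

Run:
```python
from h import *
knobs('t11')
```

```text
L faredge 137.56671322171462 knob [  5.66702776 154.56928062] 59
R faredge 138.29706769081358 knob None 0
[ -11.38992593 -153.45791103] 0.11317220008658067 [-10.26464137  -3.19005835   3.5381022 ] 19.05
```

play_rows:
  commands: "0.033 -0.001 0 0 0 0;0.033 -0.001 0 0 0 0"

```text
time_s: 19.25
tcp_pos: [0.5246, -0.2304, 0.1131]
ee_rot: [[-0.999, 0.037, -0.013], [0.037, 0.999, 0.0], [0.013, -0.0, -1.0]]
wrist_force: [-13.6, -3.9, 6.5]
gripper_width: 0.003
gripper_force: 7.2
```

play_rows:
  commands: "-0.4 0.012 0 0 0 0;-0.4 0.012 0 0 0 0;0 0 0.64 0 0 0;0 0 0.64 0 0 0;0.028 0.845 0 0 0 0;0.028 0.845 0 0 0 0;0.028 0.845 0 0 0 0;0.028 0.845 0 0 0 0;0.028 0.845 0 0 0 0;0.028 0.845 0 0 0 0;0.028 0.845 0 0 0 0;0.028 0.845 0 0 0 0;0.028 0.845 0 0 0 0;0.028 0.845 0 0 0 0;0.028 0.845 0 0 0 0;0.028 0.845 0 0 0 0;0 0 0 0 0 0;0 0 -0.62 0 0 0;0 0 -0.62 0 0 0;0 0 0 0 0 0"

```text
time_s: 21.25
tcp_pos: [0.5148, 0.0747, 0.1132]
ee_rot: [[-0.999, 0.036, -0.004], [0.036, 0.999, -0.001], [0.004, -0.001, -1.0]]
wrist_force: [-0.1, 0.4, 0.1]
gripper_width: 0.007
gripper_force: 0.0
```

Run:
```python
from h import *
knobs('t12')
```

```text
L faredge 136.07529512939126 knob None 0
R faredge 138.85014647377474 knob [   9.77345833 -152.4814211 ] 48
[-29.68660235 151.32717237] 0.11457435102961498 [0.31781622 0.26423126 1.43262949] 21.3
```

play_rows:
  commands: "0.17 -0.006 0 0 0 0;0.17 -0.006 0 0 0 0;0.067 -0.002 0 0 0 0;0.067 -0.002 0 0 0 0;0.05 -0.0015 0 0 0 0"

```text
time_s: 21.8
tcp_pos: [0.5285, 0.0744, 0.1147]
ee_rot: [[-0.999, 0.036, -0.009], [0.036, 0.999, -0.001], [0.009, -0.001, -1.0]]
wrist_force: [-10.9, 3.0, 5.3]
gripper_width: 0.007
gripper_force: 5.4
```

play_rows:
  commands: "0.05 -0.0015 0 0 0 0;0.05 -0.0015 0 0 0 0"

```text
time_s: 22.0
tcp_pos: [0.5315, 0.0748, 0.1147]
ee_rot: [[-0.999, 0.036, -0.008], [0.036, 0.999, -0.0], [0.008, -0.001, -1.0]]
wrist_force: [-11.2, 4.5, 4.4]
gripper_width: 0.005
gripper_force: 5.3
```

play_rows:
  commands: "0.033 -0.001 0 0 0 0;0.033 -0.001 0 0 0 0"

```text
time_s: 22.2
tcp_pos: [0.5335, 0.0749, 0.1147]
ee_rot: [[-0.999, 0.036, -0.008], [0.036, 0.999, -0.0], [0.008, -0.0, -1.0]]
wrist_force: [-11.2, 5.6, 4.7]
gripper_width: 0.002
gripper_force: 5.4
```

play_rows:
  commands: "0.033 -0.001 0 0 0 0;0.033 -0.001 0 0 0 0"

```text
time_s: 22.4
tcp_pos: [0.534, 0.0748, 0.1146]
ee_rot: [[-0.999, 0.036, -0.011], [0.036, 0.999, -0.001], [0.011, -0.001, -1.0]]
wrist_force: [-16.0, 7.0, 9.4]
gripper_width: -0.002
gripper_force: 8.0
```

play_rows:
  commands: "0.033 -0.001 0 0 0 0;0 0 0 0 0 0"

```text
time_s: 22.6
tcp_pos: [0.534, 0.0746, 0.1144]
ee_rot: [[-0.999, 0.036, -0.013], [0.036, 0.999, -0.001], [0.013, -0.002, -1.0]]
wrist_force: [-16.1, 6.7, 7.9]
gripper_width: 0.007
gripper_force: 8.3
```

play_rows:
  commands: "0.033 -0.001 0 0 0 0;0 0 0 0 0 0"

```text
time_s: 22.8
tcp_pos: [0.534, 0.0745, 0.1143]
ee_rot: [[-0.999, 0.036, -0.015], [0.036, 0.999, -0.001], [0.015, -0.002, -1.0]]
wrist_force: [-19.0, 6.4, 11.1]
gripper_width: 0.002
gripper_force: 9.4
```

Run:
```python
from h import *
knobs('t13')
```

```text
L faredge 139.24556310019702 knob None 0
R faredge 138.3803409750531 knob [   9.85454202 -152.12186434] 49
[-11.62956524 151.46052222] 0.11432911480992294 [-18.01885622   8.48766314   9.19321514] 22.85
```

play_rows:
  commands: "-0.4 0.012 0 0 0 0;-0.4 0.012 0 0 0 0;0 0 0.62 0 0 0;0 0 0.62 0 0 0;-0.028 -0.84 0 0 0 0;-0.028 -0.84 0 0 0 0;-0.028 -0.84 0 0 0 0;-0.028 -0.84 0 0 0 0;-0.028 -0.84 0 0 0 0;-0.028 -0.84 0 0 0 0;-0.028 -0.84 0 0 0 0;-0.028 -0.84 0 0 0 0;-0.028 -0.84 0 0 0 0;-0.028 -0.84 0 0 0 0;-0.028 -0.84 0 0 0 0;-0.028 -0.84 0 0 0 0;0 0 0 0 0 0;0 0 -0.64 0 0 0;0 0 -0.64 0 0 0;0 0 0 0 0 0"

```text
time_s: 24.85
tcp_pos: [0.5053, -0.2262, 0.1118]
ee_rot: [[-0.999, 0.036, -0.005], [0.036, 0.999, 0.001], [0.005, 0.001, -1.0]]
wrist_force: [-0.6, 0.6, 0.8]
gripper_width: 0.007
gripper_force: 0.0
```

Run:
```python
from h import *
knobs('t14')
```

```text
L faredge 138.82602688048414 knob [ 11.14132693 154.88206553] 56
R faredge 138.32595285233467 knob None 0
[ -29.14382353 -150.28260808] 0.11331402563437286 [-0.14465211  0.41986067  0.32606104] 24.9
```

Contact is expected near TCP x = -11, so there is about 18 mm to go.

play_rows:
  commands: "0.2 -0.05 0 0 0 0;0.2 -0.007 0 0 0 0;0.1 -0.003 0 0 0 0;0.05 -0.0015 0 0 0 0;0.05 -0.0015 0 0 0 0;0 0 0 0 0 0"

```text
time_s: 25.5
tcp_pos: [0.5244, -0.2289, 0.1139]
ee_rot: [[-0.999, 0.035, -0.002], [0.035, 0.999, 0.0], [0.002, 0.0, -1.0]]
wrist_force: [-2.3, -0.1, 1.2]
gripper_width: 0.007
gripper_force: 1.0
```

play_rows:
  commands: "0.05 -0.0015 0 0 0 0;0.05 -0.0015 0 0 0 0"

```text
time_s: 25.7
tcp_pos: [0.5249, -0.2291, 0.1136]
ee_rot: [[-0.999, 0.036, -0.007], [0.036, 0.999, 0.001], [0.007, 0.0, -1.0]]
wrist_force: [-8.6, -1.8, 5.5]
gripper_width: 0.005
gripper_force: 4.6
```

play_rows:
  commands: "0.04 -0.0015 0 0 0 0;0.04 -0.0015 0 0 0 0"

```text
time_s: 25.9
tcp_pos: [0.5249, -0.2292, 0.1133]
ee_rot: [[-0.999, 0.036, -0.013], [0.036, 0.999, 0.001], [0.013, 0.001, -1.0]]
wrist_force: [-12.3, 0.1, 8.3]
gripper_width: 0.004
gripper_force: 6.8
```

play_rows:
  commands: "0.04 -0.0015 0 0 0 0;0.04 -0.001 0 0 0 0"

```text
time_s: 26.1
tcp_pos: [0.525, -0.2292, 0.1132]
ee_rot: [[-0.999, 0.037, -0.018], [0.037, 0.999, 0.002], [0.018, 0.001, -1.0]]
wrist_force: [-18.4, 0.2, 10.6]
gripper_width: 0.004
gripper_force: 9.2
```

Both ends are at the stop: neither moves as the force rises to about 18 N. Next is the keeper, starting from outside its post.

play_rows:
  commands: "-0.4 0.012 0 0 0 0;-0.4 0.012 0 0 0 0;0 0 0.87 0 0 0;0 0 0.87 0 0 0;-0.075 0.884 0 0 0 0;-0.075 0.884 0 0 0 0;-0.075 0.884 0 0 0 0;-0.075 0.884 0 0 0 0;-0.075 0.884 0 0 0 0;-0.075 0.884 0 0 0 0;-0.075 0.884 0 0 0 0;-0.075 0.884 0 0 0 0;-0.075 0.884 0 0 0 0;-0.075 0.884 0 0 0 0;-0.075 0.884 0 0 0 0;-0.075 0.884 0 0 0 0;-0.075 0.884 0 0 0 0;-0.075 0.884 0 0 0 0;0 0 0 0 0 0;0 0 0 0 0 0"

```text
time_s: 28.1
tcp_pos: [0.4774, 0.1435, 0.1662]
ee_rot: [[-0.999, 0.034, 0.001], [0.034, 0.999, 0.001], [-0.001, 0.001, -1.0]]
wrist_force: [1.0, -0.0, -0.8]
gripper_width: 0.004
gripper_force: 0.0
```

Run:
```python
from h import *
knobs('t15'); b,h,p=see('t15',False)
m=(h>135)&(h<150)&(b[:,1]>175)&(b[:,1]<215)&(b[:,0]<-50); print(m.sum(), b[m].mean(0) if m.sum() else '')
```

```text
L faredge 138.46096831131112 knob [ 11.31153473 154.89149193] 59
R faredge 138.95470333752908 knob [  10.31578586 -151.8784311 ] 51
[-70.53078941 217.97242715] 0.16621388040063192 [ 0.0130141   0.34045457 -0.86960812] 28.15
0
```

play_rows:
  commands: "-0.08 0.1 0 0 0 0;0 0 -0.67 0 0 0;0 0 -0.67 0 0 0;0 0 0 0 0 0;-0.006 -0.19 0 0 0 0;-0.006 -0.19 0 0 0 0;-0.006 -0.19 0 0 0 0;0.017 -0.184 0 0 0 0;0.017 -0.184 0 0 0 0;0.037 -0.193 0 0 0 0;0.037 -0.193 0 0 0 0;0 0 0 0 0 0"

```text
time_s: 29.35
tcp_pos: [0.4782, 0.1059, 0.1262]
ee_rot: [[-0.999, 0.036, 0.001], [0.036, 0.999, 0.0], [-0.001, 0.0, -1.0]]
wrist_force: [1.7, 2.4, 1.1]
gripper_width: 0.006
gripper_force: 1.2
```

Run:
```python
from h import *
print(*bin_()); snap('top','t16'); snap('wrist','w16')
p=cv2.imread('pics/t16.png')[150:285,215:395]
p=cv2.resize(p,None,fx=2.2,fy=2.2,interpolation=cv2.INTER_CUBIC); q=cv2.resize(cv2.imread('pics/w16.png'),(396,297))
cv2.imwrite('pics/c16.png',np.hstack([p,q]))
```

```text
[-68.39619721 181.00292182] 0.1262419972759552 [1.71719117 2.39305111 1.07707123] 29.35
```

View pics/c16.png

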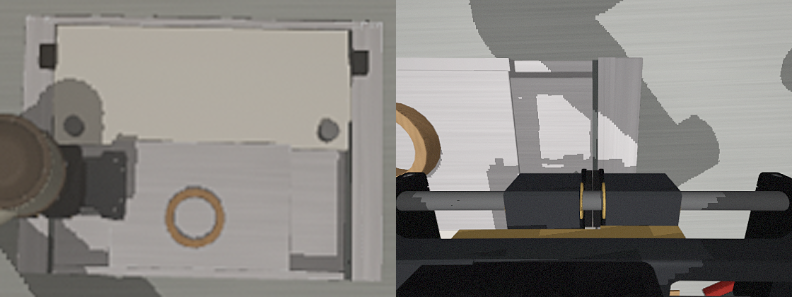

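The top view hides the post behind the arm, so I'll use the side camera.

Run:
```python
from h import *
snap('side','s16')
p=cv2.imread('pics/s16.png')[160:290,195:355]
cv2.imwrite('pics/cs16.png',cv2.resize(p,None,fx=4.5,fy=4.5,interpolation=cv2.INTER_CUBIC))
```

```text
(no output)
```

View pics/cs16.png

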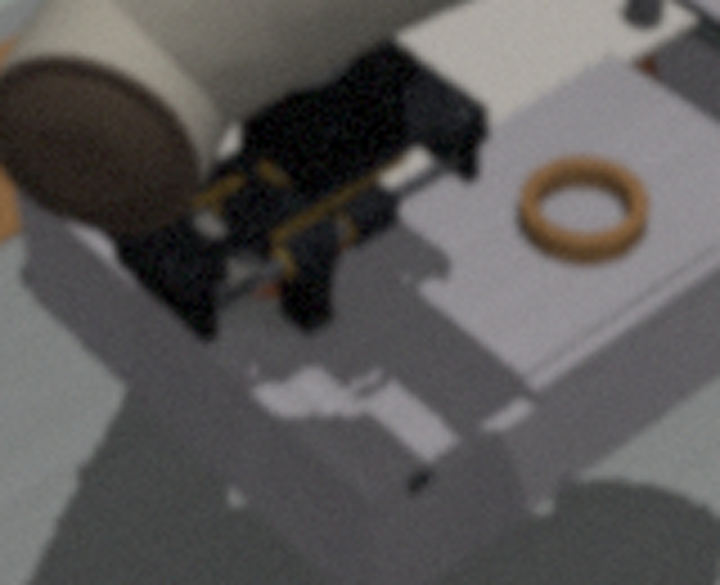

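play_rows:
  commands: "-0.005 -0.142 0 0 0 0;-0.005 -0.142 0 0 0 0;0.089 -0.125 0 0 0 0;0.089 -0.125 0 0 0 0;0.089 -0.125 0 0 0 0;0.126 -0.088 0 0 0 0;0.126 -0.088 0 0 0 0;0.126 -0.088 0 0 0 0"

```text
time_s: 30.3
tcp_pos: [0.4969, 0.0781, 0.1257]
ee_rot: [[-0.999, 0.035, -0.001], [0.035, 0.999, -0.0], [0.001, -0.0, -1.0]]
wrist_force: [-1.2, -0.2, -0.8]
gripper_width: 0.004
gripper_force: 0.5
```

play_rows:
  commands: "0.137 -0.077 0 0 0 0;0.137 -0.077 0 0 0 0;0.137 -0.077 0 0 0 0;0 0 0 0 0 0"

```text
time_s: 30.7
tcp_pos: [0.5101, 0.0715, 0.1261]
ee_rot: [[-0.999, 0.035, 0.001], [0.035, 0.999, 0.0], [-0.001, 0.0, -1.0]]
wrist_force: [-0.5, 0.2, -0.6]
gripper_width: 0.01
gripper_force: 0.0
```

Run:
```python
from h import *
print(*bin_())
```

```text
[-35.45094817 147.65657972] 0.1261100573137284 [-0.46773155  0.16291884 -0.64032405] 30.7
```

Next I'll push gently to the stop: about 10 mm forward and 3 mm to the right.

play_rows:
  commands: "0.09 -0.035 0 0 0 0;0.09 -0.035 0 0 0 0;0.06 -0.02 0 0 0 0;0.05 -0.002 0 0 0 0"

```text
time_s: 31.1
tcp_pos: [0.5179, 0.0687, 0.126]
ee_rot: [[-0.999, 0.035, -0.0], [0.035, 0.999, -0.0], [0.0, -0.0, -1.0]]
wrist_force: [-0.7, 0.9, 0.3]
gripper_width: 0.009
gripper_force: 0.5
```

play_rows:
  commands: "0.04 -0.001 0 0 0 0;0.04 -0.001 0 0 0 0"

```text
time_s: 31.3
tcp_pos: [0.5201, 0.0685, 0.126]
ee_rot: [[-0.999, 0.035, -0.0], [0.035, 0.999, -0.0], [0.0, -0.0, -1.0]]
wrist_force: [-1.3, -1.0, 1.0]
gripper_width: 0.003
gripper_force: 0.5
```

play_rows:
  commands: "0.033 -0.001 0 0 0 0;0.033 -0.001 0 0 0 0"

```text
time_s: 31.5
tcp_pos: [0.5212, 0.0684, 0.1258]
ee_rot: [[-0.999, 0.036, -0.003], [0.036, 0.999, -0.001], [0.002, -0.001, -1.0]]
wrist_force: [-5.1, 0.9, 3.0]
gripper_width: 0.005
gripper_force: 2.7
```

play_rows:
  commands: "0.033 -0.001 0 0 0 0;0 0 0 0 0 0"

```text
time_s: 31.7
tcp_pos: [0.5212, 0.0684, 0.1258]
ee_rot: [[-0.999, 0.036, -0.004], [0.036, 0.999, -0.001], [0.004, -0.001, -1.0]]
wrist_force: [-7.0, 1.5, 4.4]
gripper_width: 0.005
gripper_force: 3.3
```

The stop is felt at x = -24.3. Now I'll back off, lift and look.

play_rows:
  commands: "-0.2 0.006 0 0 0 0;-0.4 0.012 0 0 0 0;0 0 0.8 0 0 0;0 0 1 0 0 0;0 0 1 0 0 0;-0.6 -0.8 0.3 0 0 0;-0.6 -0.8 0.3 0 0 0;-0.6 -0.8 0 0 0 0;-0.3 -0.8 0 0 0 0;0 -0.9 0 0 0 0;0 -0.9 0 0 0 0;0 -0.9 0 0 0 0;0 -0.9 0 0 0 0;0 -0.9 0 0 0 0;0 -0.9 0 0 0 0;0 -0.9 0 0 0 0;0 -0.9 0 0 0 0;0 -0.9 0 0 0 0;0 0 0 0 0 0;0 0 0 0 0 0"

```text
time_s: 33.7
tcp_pos: [0.4418, -0.2699, 0.2277]
ee_rot: [[-0.999, 0.036, 0.0], [0.036, 0.999, 0.0], [-0.0, 0.0, -1.0]]
wrist_force: [-0.4, 0.8, -0.1]
gripper_width: 0.003
gripper_force: 0.0
```

Run:
```python
from h import *
knobs('t20'); b,h,p=see('t20',False)
m=(h>137)&(h<152)&(b[:,1]>120)&(b[:,1]<222); print('post',m.sum(), b[m].mean(0) if m.sum() else '')
p=cv2.imread('pics/t20.png')[150:285,215:395]
cv2.imwrite('pics/c20.png',cv2.resize(p,None,fx=4.4,fy=4.4,interpolation=cv2.INTER_CUBIC))
```

```text
L faredge 139.3807483589741 knob [ 10.9965419  154.79038444] 59
R faredge 138.7445636567251 knob None 0
[ -92.28550685 -195.2614252 ] 0.2278491350178909 [ 0.65170002 -0.30815378  0.07140654] 33.75
post 11 [ -9.64102209 143.58138464]
```

View pics/c20.png

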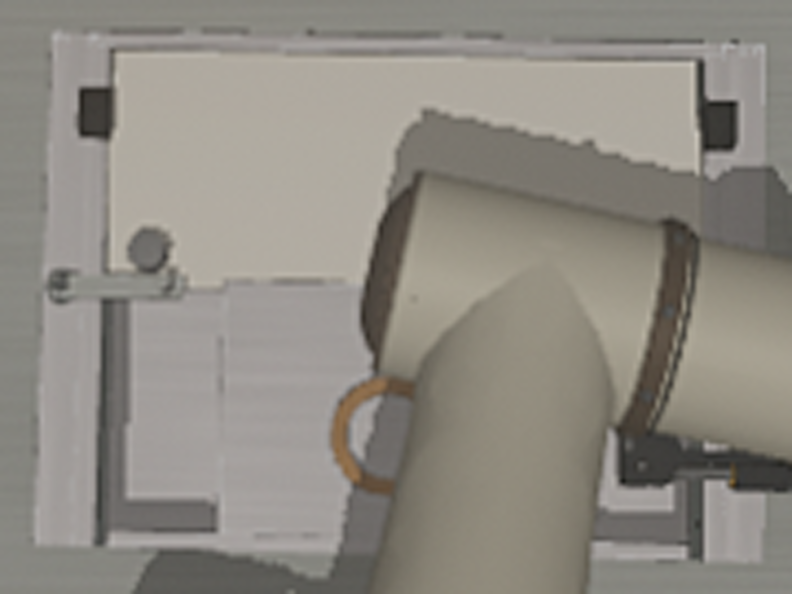

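The lid sits flush against the far wall along the row y≈52–62. The keeper bar lies straight across behind the left knob, from (55,285) to (180,283). The tape is still at (390,434). The robot is clear, so I'm handing in.

```bash
python3 -c "
from station import r
print(r.finish_job())"
```

```text
the job is handed in; nothing more can be done
None
```

The lid is fully home at both ends, the keeper bar is turned across behind the left knob to its stop, and the job was handed in at about 34 s; the tape looked unmoved, and nothing went near the onions or the bowl.

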